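Hold the spring clip open over the clamped price card

TASK

First push the card holder's sliding jaw home, so that the foot of the price card in the holder is pinched square between the two jaws. Then squeeze the spring clip to take it off its wooden stand, and hold it squeezed wide open over the middle of that card's top edge, one clip jaw on each side of the slate with the jaw tips about a centimetre below the edge and the clip not touching the card, ready for a paper label to be slipped in. Finish while still holding it there, and leave the other things on the counter where they stand.

Things in the scene. Friction and masses are not known exactly. Their poses are not given: they have to be found in the camera images.
- holder: slide-jaw card holder, fixed to the counter: wooden bed 125x92x8 mm with a fixed aluminium jaw at its far (+x) end and a sliding aluminium jaw at its near end. Origin on the counter; x points from the sliding jaw to the fixed jaw, y along the jaws, z up. The fixed jaw pinches at x = +20 mm; both jaws stand about 22 mm above the counter.
- jaw (a joint): travel of the sliding jaw towards the fixed jaw, m: it starts between 0 and 0.006 (open); at 0.024 it pinches the 22 mm card foot against the fixed jaw. Moves with about 2.5 N of friction and stays where it is left; the card slides and turns on the bed as the jaw pushes it.
- jaw_tab (a point): centre of the near face of the upright wooden thumb tab on the sliding jaw, 40 mm above the counter; same axes as the holder. The tab is 10 mm thick (x, behind the point), 44 mm wide (y), and stands free from 22 to 50 mm above the counter, 35 mm behind the jaw's pinching face. It can be pushed in +x or gripped across its thickness.
- card_edge (a point): price card in the holder, loose: middle of its top edge. x is normal to the slate, y runs along the edge, z up. Slate 4 mm thick, 64 mm wide, reaching down 39 mm to a wooden foot 22 mm (x) by 68 mm (y) by 13 mm high that stands on the holder's bed; the edge is 52 mm above the underside of the foot, 60 mm above the counter.
- card: the same price card, origin at the centre of the underside of its foot; axes as card_edge.
- stand: wooden clip stand, fixed to the counter: block 64x74x12 mm with an upright strip 5 mm thick (x), 54 mm wide (y), its top edge 62 mm above the counter. Origin at the centre of the underside.
- clip: steel spring clip, 80 g, 26 mm wide (y), 73 mm high; it bites on the top of the stand's strip, handles up, jaws down. Body = half a and pivot. Origin midway between the closed jaw tips; x is the way the jaws open (half a at -x, half b at +x), y along the pivot, which is 36 mm above the origin; its 12 mm thick pivot pin rests on the strip.
- clip_grip (a point): point midway between the clip's handles, where to squeeze, 62 mm above the jaw tips (94 mm above the counter on the stand); axes of clip. Closed, the handles are 44 mm over their outsides here, 48 mm at their tops. Squeezed along x with 8 to 12 N they reach a stop, parallel, 26 mm over their outsides, jaws 26 mm apart; each half, so also clip, then leans 0.3 rad.
- clip_jaw_a (a point): inner corner of the tip of jaw a, middle of its width, at the lowest point.
- clip_jaw_b (a point): inner corner of the tip of jaw b, likewise; half-way between the two points is the middle of the mouth.
- clip_lever (a joint): opening of the clip, rad: about 0 as it bites on the stand, 0.6 at the stop (wide open). A spring closes it: 0.09 N m at 0, 0.24 N m at 0.6.
- egg_timer: bystander: red kitchen timer, 63 mm across, 52 mm high; origin at the centre of its underside.
- counter_bell: bystander: round counter bell, 82 mm across, 58 mm high; origin at the centre of its underside.
- card_left: bystander: price card like the one in the holder, but standing on the counter; origin at the centre of its underside.
- card_right: bystander: second price card standing on the counter; origin at the centre of its underside.
- jar_left: bystander: preserve jar, 57 mm across, 77 mm high; origin at the centre of its underside.
- jar_right: bystander: preserve jar, 53 mm across, 71 mm high; origin at the centre of its underside.
- loaf_tin: bystander: loaf tin, 152x70x52 mm; origin at the centre of its underside.
- cookie_cutter_1: bystander: round cookie cutter, 57 mm across, 30 mm high; origin at the centre of its underside.
- espresso_cup: bystander: espresso cup, 64x89x48 mm; origin at the centre of its underside.
- till: cash register standing still behind the work, an obstacle to keep the gripper and arm clear of: about 360 mm deep and wide; its top is 95 mm high at the front, rising to about 280 mm at the back. Origin at the centre of its underside.
Not all that is in view belongs to the job. What is shaped like the clip but pink is not meant.

How it is judged:
By the outcome, as a careful person would: the job done as asked, in the order asked, and still so for the second after the job is handed in, while the arm keeps its last pose, push and grip.
It also fails if it takes over 54 s, if anything falls off the work surface, if the arm or the gripper's body presses on something with over 40 N, if the wrist force passes 120 N, or if a joint passes its speed limit or range.

ROBOT

A 7-joint arm with a two-finger parallel gripper is mounted at the origin on a cart in front of the work surface, level with it; the furniture and walls round the work are solid. World frame = base frame: x ahead of the robot, y to its left, z up, the work surface at z = 0. Lengths are in mm, angles in rad, forces in N, time in s.
With the tool pointing down it reaches from about 400 to 875 mm from the base axis. Payload 4.4 kg.
Tool frame: the origin (TCP) lies on the centre line of the jaws, within the pads' length; the fingertips stand 11 mm ahead of it and the grasp point (between the pads) lies 8 mm behind it (ctrl.tips_ahead is the distance from the TCP to the fingertips, in mm); z points along the fingers, y is the line along which they close (so a half turn about z gives the same grasp; the last joint's range is limited). The gripper opens to 85 mm and grips with 20 to 120 N. Pads are 22 mm wide; open, the fingers measure 114 mm over their backs; the gripper's body (76 mm by 85 mm) begins 54 mm behind the grasp point. The pads swing forward as they close: fully open they stand 13 mm farther back than shut.
Start: joints at [-1.282, 0.628, 0.038, 1.517, -0.027, 0.996, -0.02], TCP at [225.789, 609.538, 242.313] pointing down, gripper open.
Joint ranges: [-3.06, 3.06], [-0.37, 2.12], [-1.25, 1.32], [0.18, 2.47], [-1.1, 4.24], [0.23, 1.98], [-2.94, 2.94]. Speed limits (rad/s): [2.57, 2.57, 3.14, 3.14, 3.14, 3.14, 3.14].

INTERFACE

Orientations are given as [roll, pitch, yaw] about the fixed x, y, z axes, in that order (R = Rz(yaw) Ry(pitch) Rx(roll)).
In Python, from cell import ctrl, eyes, job gives the robot as it stands. The module is installed in compiled form; this text tells all that it offers.
- The arm moves only by the tool carry_out, never from a script. Its argument "moves" is a list of rows, each an object of numbers: "tx", "ty", "tz": the shift along the tool's x, y, z as a fraction of full scale; "twist": the turn about the tool's z as a fraction of full scale; "fingers": the opening, from 0 (shut) to 1 (fully open). In form: [{"tx": .., "ty": .., "tz": .., "twist": .., "fingers": ..}, ...]. A call has 1 to 12 rows; each row shifts and turns the commanded pose from where the row before left it, along the tool's axes as they then stand; what a row does not reach is not made up. Full scale, the value 1, is 0.3 m for a shift and pi rad for a turn. A row lasts 1/8 s, in which the tool goes at most 62.5 mm and 10.7 degrees, less where a joint would pass 70% of its speed; a pose out of reach is approached as far as the arm can. A call with a number of a shift or a turn outside -1 to 1 is refused whole. A call with a gripper value outside its range is refused whole. The fingers move at their own pace and stop on an object; the grip force is fixed at half the most. Time passes only in rows, so rows that do not move let the fingers close. It gives the time, the measured TCP pose, the force, the opening and the grip force at its end, in the units of the state.
- ctrl.read_state(): the state, without advancing time (a new reading comes with each control period).
- eyes.get_image(name): name is "scene" or "top"; returns a dict with "color" (480x640x3 uint8, blue, green, red), "fovy" (degrees; the focal length in pixels is half the picture's height over the tangent of half this angle, whatever the lens; pixels are square), "cx", "cy" (the principal point, pixels), "world_from_camera" (4x4, takes a point from camera to world coordinates). Camera axes: x right, y up, looking along -z (the intrinsics and any distortion apply to the point x, -y, -z); pixel columns grow to the right and rows downward; lengths in mm; the calibration is good to about 2 mm. A picture is of the moment at which its call begins. There is no depth.
- job.finish_job(): hands the job in; it is judged then, once.
The state is a dict: "clock": time; "qpos": joint angles; "qd": joint speeds; "tau": joint torques, N m; "eef_pos": TCP position; "tool_rot": TCP orientation; "force": force on the tool from outside, world axes, zero at the start; "torque": the same for the moment, N m; "width": finger opening in mm; "gripper_force": force on a finger pad.
Only numpy, scipy, OpenCV 4.12 (cv2) and the standard library are available. Lean on these libraries where they do the work, as an engineer would, in place of code of your own. Each camera call takes 0.05 s, during which the arm holds its last target. There are 200 camera calls.

## Working session

There is one attempt and no reset: what is moved stays moved. The work goes in short steps, Python scripts to look and compute and a tool call to move; the robot and the scene stay as the last step left them, time stands still between calls to the robot, and variables do not carry over. Pictures are saved under pics/ and viewed, at most 10 in all, crops included, and the job is handed in when it is done.

Besides the shell and the picture viewer there is one more tool, called as a command line: name --argument value ..., lists and objects as JSON in quotes. carry_out: Moves the arm, as the interface text tells. Its arguments: {"type":"object","properties":{"moves":{"type":"array","items":{"type":"object","properties":{"tx":{"type":"number","minimum":-1,"maximum":1},"ty":{"type":"number","minimum":-1,"maximum":1},"tz":{"type":"number","minimum":-1,"maximum":1},"twist":{"type":"number","minimum":-1,"maximum":1},"fingers":{"type":"number"}}}}},"required":["moves"]}

```bash
mkdir -p pics; cat > h.py <<'E'
import numpy as np, cv2
from cell import ctrl, eyes, job
def snap(n,f=None):
    im=eyes.get_image(n)
    if f: cv2.imwrite('pics/'+f,im['color'])
    return im
def K(im):
    f=240/np.tan(np.radians(im['fovy'])/2); return f
def ray(im,u,v):
    f=K(im); T=np.array(im['world_from_camera']); d=T[:3,:3]@np.array([(u-im['cx'])/f,-(v-im['cy'])/f,-1]); return T[:3,3],d
def plane(im,u,v,z):
    o,d=ray(im,u,v); return o+d*(z-o[2])/d[2]
def proj(im,p):
    T=np.array(im['world_from_camera']); c=T[:3,:3].T@(np.array(p)-T[:3,3]); f=K(im)
    return im['cx']+f*c[0]/-c[2], im['cy']-f*c[1]/-c[2]
def two(a,ua,b,ub):
    o1,d1=ray(a,*ua);o2,d2=ray(b,*ub);d1=d1/np.linalg.norm(d1);d2=d2/np.linalg.norm(d2)
    s=np.linalg.lstsq(np.c_[d1,-d2],o2-o1,rcond=None)[0];p,q=o1+s[0]*d1,o2+s[1]*d2
    return (p+q)/2,np.linalg.norm(p-q)
E
python3 - <<'E'
from h import *
for n in('scene','top'):
    im=snap(n,n+'0.png'); print(n,im['fovy'],im['cx'],im['cy'],[k for k in im]); print(np.round(im['world_from_camera'],3))
s=ctrl.read_state(); print(s['clock'],s['eef_pos'],s['tool_rot'],s['width'],ctrl.tips_ahead)
E
```

```text
scene 55.27365990287943 315.46163031333015 240.5448501760438 ['color', 'fovy', 'cx', 'cy', 'world_from_camera']
[[-9.28000e-01 -2.56000e-01  2.69000e-01  8.84924e+02]
 [ 3.72000e-01 -6.23000e-01  6.88000e-01  7.11046e+02]
 [-9.00000e-03  7.39000e-01  6.74000e-01  8.66304e+02]
 [ 0.00000e+00  0.00000e+00  0.00000e+00  1.00000e+00]]
top 44.8247558973572 319.86066126760824 246.904458821952 ['color', 'fovy', 'cx', 'cy', 'world_from_camera']
[[-1.200000e-02  9.800000e-01 -1.970000e-01  2.529700e+02]
 [-1.000000e+00 -1.300000e-02 -2.000000e-03 -9.640800e+01]
 [-4.000000e-03  1.970000e-01  9.800000e-01  1.606184e+03]
 [ 0.000000e+00  0.000000e+00  0.000000e+00  1.000000e+00]]
0.1 [225.60970596 609.02077711 241.47051335] [-3.13987622e+00  1.76107757e-05  2.78673520e+00] 85.33323051061868 11.0
```

View pics/scene0.png

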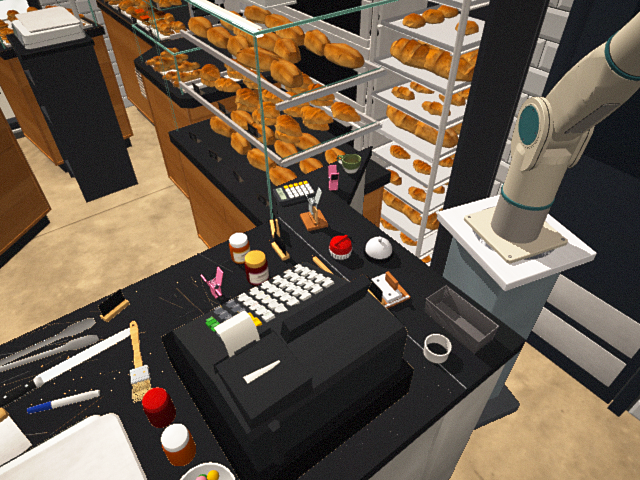

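View pics/top0.png

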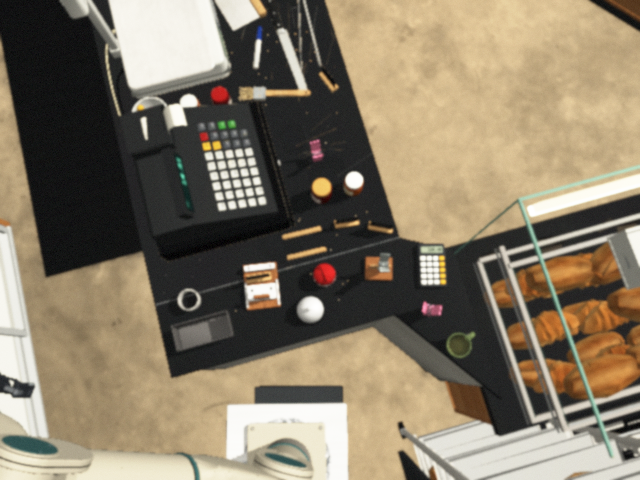

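Scene view: the holder is at about (388,288) and the steel clip on its stand at about (315,212). Pink clips are at (213,282) and (334,178). Top view: the holder is at (263,285) and the stand with the steel clip at (380,266). Things that could be mistaken for the clip are the pink clips at top (317,150) and (431,309). I choose the steel one on the wooden stand and will check it in a crop.

```bash
python3 - <<'E'
from h import *
a=snap('scene');b=snap('top')
def c(im,u,v,w=33,h=25): return cv2.resize(im['color'][v-h:v+h,u-w:u+w],(396,300),interpolation=cv2.INTER_CUBIC)
cv2.imwrite('pics/c1.png',np.vstack([np.hstack([c(a,388,288),c(a,315,210)]),np.hstack([c(b,263,285),c(b,380,265)])]))
for n,p,z in(('holder',(263,285),20),('clip',(384,262),100),('stand',(380,268),12)): print(n,plane(b,*p,z))
for p in((388,288),(315,215)): print(plane(a,*p,30))
E
```

```text
holder [467.61557391  63.42347876  20.        ]
clip [ 513.54135773 -261.97111837  100.        ]
stand [ 512.03078958 -259.98475361   12.        ]
[451.89658067  83.13090819  30.        ]
[ 511.87620513 -244.32837145   30.        ]
```

View pics/c1.png

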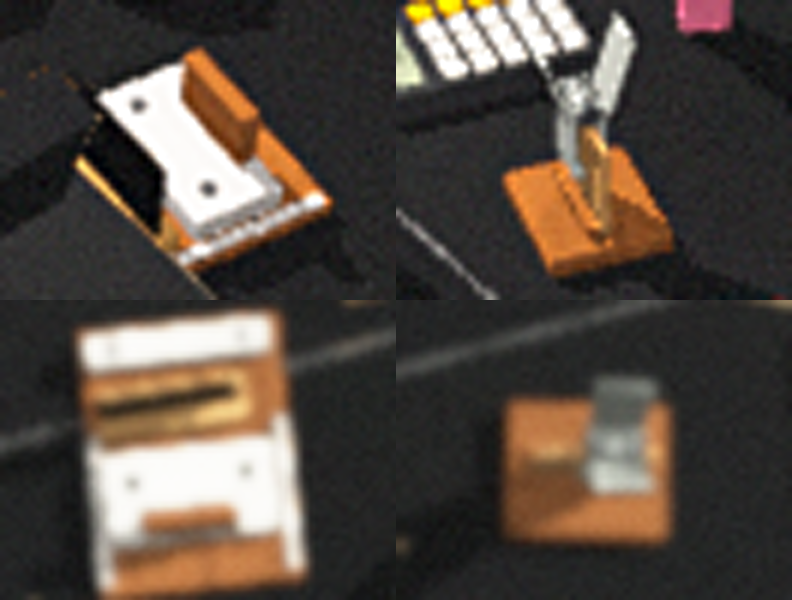

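The crops confirm the steel clip on the wooden stand, with its handles up and sitting on the -y half of the strip. The holder's tab is on the robot side and the card is loose between the jaws. Next I'll measure yaw and positions.

```bash
python3 - <<'E'
from h import *
b=snap('top');a=snap('scene')
g=b['color'].max(2)
for n,(u,v,w,h),z in(('holder',(263,285,28,30),12),('stand',(380,267,20,20),12)):
    m=np.zeros_like(g);m[v-h:v+h,u-w:u+w]=(g[v-h:v+h,u-w:u+w]>75)*255
    m=cv2.morphologyEx(m,cv2.MORPH_OPEN,np.ones((5,5),np.uint8))
    c=max(cv2.findContours(m,0,2)[0],key=cv2.contourArea)
    q=cv2.boxPoints(cv2.minAreaRect(c)); P=np.array([plane(b,*p,z)[:2] for p in q]); print(n,np.round(q,1).tolist(),np.round(P,1).tolist(),P.mean(0))
    for i in range(4):
        d=P[(i+1)%4]-P[i]; print('  len %.1f ang %.3f'%(np.linalg.norm(d),np.arctan2(d[1],d[0])))
T=lambda cx,cy,u,v:(u-33+cx/6,v-25+cy/6)
# tab top edges (crop): top view ends & scene ends
print('tab top mid, top cam',plane(b,*T(190,218,263,285),50))
print('tab ends top',plane(b,*T(140,222,263,285),50),plane(b,*T(238,214,263,285),50))
print('tab scene',[plane(a,*T(x,y,388,288),50).round(1).tolist() for x,y in((195,52),(250,120))])
print('slate ends',plane(b,*T(97,110,263,285),60),plane(b,*T(238,88,263,285),60))
print('clip top',[plane(b,*T(x,y,380,265),100).round(1).tolist() for x,y in((625,78),(620,190),(590,130),(652,130))])
print('strip',[plane(b,*T(x,y,380,265),62).round(1).tolist() for x,y in((530,155),(662,155))])
E
```

```text
holder [[240.8000030517578, 263.8999938964844], [276.70001220703125, 260.1000061035156], [281.6000061035156, 306.70001220703125], [245.6999969482422, 310.5]] [[528.6, 126.4], [538.0, 26.6], [408.3, 12.9], [399.2, 111.1]] [468.53126051  69.26188098]
  len 100.3 ang -1.477
  len 130.5 ang -3.036
  len 98.7 ang 1.663
  len 130.4 ang 0.118
stand [[365.0, 253.0], [392.0, 253.0], [392.0, 280.0], [365.0, 280.0]] [[554.9, -219.6], [553.9, -294.8], [478.1, -292.0], [479.0, -217.5]] [ 516.47327199 -255.96454663]
  len 75.2 ang -1.584
  len 75.9 ang 3.105
  len 74.5 ang 1.558
  len 75.9 ang -0.028
tab top mid, top cam [432.9818999   63.76253777  50.        ]
tab ends top [431.47128844  86.11144329  50.        ] [434.50436277  42.30081009  50.        ]
tab scene [[437.8, 50.5, 50.0], [435.4, 91.9, 50.0]]
slate ends [480.7865096  104.69065151  60.        ] [489.91732918  41.68168679  60.        ]
clip top [[535.3, -439.5, 100.0], [485.7, -434.5, 100.0], [512.4, -422.9, 100.0], [512.0, -450.0, 100.0]]
strip [[507.9, -403.7, 62.0], [507.1, -462.7, 62.0]]
```

```bash
cat >> h.py <<'E'
from scipy.spatial.transform import Rotation as R
def to(p,yaw=None,s=None):
    s=s or ctrl.read_state(); M=R.from_euler('xyz',s['tool_rot']).as_matrix()
    if yaw is not None:
        print('twist total',-((yaw-s['tool_rot'][2]+np.pi)%(2*np.pi)-np.pi)/np.pi)
    d=M.T@(np.array(p)-s['eef_pos'])/300; print('now',np.round(s['eef_pos'],1),np.round(s['tool_rot'],3),'shift total',np.round(d,3))
E
python3 - <<'E'
from h import *
to([432,65,200],1.68)
b=snap('top')
T=lambda cx,cy,u,v:(u-33+cx/6,v-25+cy/6)
print('clip top',[plane(b,*T(x-396,y,380,265),100).round(1).tolist() for x,y in((625,78),(620,190),(590,130),(652,130))])
print('strip',[plane(b,*T(x-396,y,380,265),62).round(1).tolist() for x,y in((530,155),(662,155))])
E
```

```text
twist total 0.35230744596943797
now [225.7 609.4 242. ] [-3.141 -0.     2.787] shift total [-1.275 -1.463  0.141]
clip top [[537.5, -265.9, 100.0], [487.9, -262.0, 100.0], [514.6, -249.8, 100.0], [514.2, -276.9, 100.0]]
strip [[510.2, -226.4, 62.0], [509.4, -285.5, 62.0]]
```

carry_out --moves '[{"twist": 0.05, "fingers": 0.4}, {"twist": 0.05, "fingers": 0.4}, {"twist": 0.05, "fingers": 0.4}, {"twist": 0.05, "fingers": 0.4}, {"twist": 0.05, "fingers": 0.4}, {"twist": 0.05, "fingers": 0.4}, {"twist": 0.052, "fingers": 0.4}, {"fingers": 0.4}]'

```text
validation failed for argument at $.mo...
```

```bash
python3 - <<'E'
from h import *
to([432,65,160],1.68); s=ctrl.read_state(); print(s['qpos'],s['width'],s['force'])
E
```

```text
twist total 0.352294687130624
now [225.8 609.4 242.1] [-3.141 -0.     2.787] shift total [-1.275 -1.463  0.274]
[-1.28178484  0.62859052  0.0385042   1.51757526 -0.02700389  0.99628855
 -0.01998027] 85.506461626109 [0.65822571 0.29227063 0.08048955]
```

carry_out --moves '[{"tx": 0, "ty": 0, "tz": 0, "twist": 0.05, "fingers": 0.4}, {"tx": 0, "ty": 0, "tz": 0, "twist": 0.05, "fingers": 0.4}, {"tx": 0, "ty": 0, "tz": 0, "twist": 0.05, "fingers": 0.4}, {"tx": 0, "ty": 0, "tz": 0, "twist": 0.05, "fingers": 0.4}, {"tx": 0, "ty": 0, "tz": 0, "twist": 0.05, "fingers": 0.4}, {"tx": 0, "ty": 0, "tz": 0, "twist": 0.05, "fingers": 0.4}, {"tx": 0, "ty": 0, "tz": 0, "twist": 0.052, "fingers": 0.4}, {"tx": 0, "ty": 0, "tz": 0, "twist": 0, "fingers": 0.4}]'

```text
clock: 1.35
eef_pos: [225.6, 609.6, 242.2]
tool_rot: [3.141, 0.0, 1.683]
force: [0.6, 1.0, 0.0]
width: 34.2
gripper_force: 0.0
```

```bash
python3 - <<'E'
from h import *
to([432,65,160],1.68); s=ctrl.read_state(); print(s['qpos'],s['width'],s['force'])
E
```

```text
twist total 0.0009229681984572563
now [225.6 609.6 242.2] [3.141 0.    1.683] shift total [-1.881  0.481  0.275]
[-1.4582358   0.65065945  0.34329403  1.52333722 -0.24268892  1.01002256
 -0.93807577] 34.20756547380222 [0.59791053 0.99838536 0.04263573]
```

Twelve rows of tx -0.157, ty 0.04, tz 0.02 should bring the tool above the tab.

carry_out --moves '[{"tx": -0.157, "ty": 0.04, "tz": 0.02, "twist": 0, "fingers": 0.4}, {"tx": -0.157, "ty": 0.04, "tz": 0.02, "twist": 0, "fingers": 0.4}, {"tx": -0.157, "ty": 0.04, "tz": 0.02, "twist": 0, "fingers": 0.4}, {"tx": -0.157, "ty": 0.04, "tz": 0.02, "twist": 0, "fingers": 0.4}, {"tx": -0.157, "ty": 0.04, "tz": 0.02, "twist": 0, "fingers": 0.4}, {"tx": -0.157, "ty": 0.04, "tz": 0.02, "twist": 0, "fingers": 0.4}, {"tx": -0.157, "ty": 0.04, "tz": 0.02, "twist": 0, "fingers": 0.4}, {"tx": -0.157, "ty": 0.04, "tz": 0.02, "twist": 0, "fingers": 0.4}, {"tx": -0.157, "ty": 0.04, "tz": 0.02, "twist": 0, "fingers": 0.4}, {"tx": -0.157, "ty": 0.04, "tz": 0.02, "twist": 0, "fingers": 0.4}, {"tx": -0.157, "ty": 0.04, "tz": 0.02, "twist": 0, "fingers": 0.4}, {"tx": -0.157, "ty": 0.04, "tz": 0.02, "twist": 0, "fingers": 0.4}]'

```text
clock: 2.85
eef_pos: [431.9, 62.3, 170.4]
tool_rot: [3.14, -0.0, 1.685]
force: [0.1, -0.5, -0.6]
width: 34.0
gripper_force: 0.0
```

```bash
python3 - <<'E'
from h import *
to([432,65,90],1.68); s=ctrl.read_state(); print(s['qpos'],s['width'],s['force'])
E
```

```text
twist total 0.0016005111616017513
now [431.9  62.3 170.4] [ 3.14  -0.     1.685] shift total [0.009 0.001 0.268]
[-0.40403635  0.46398892  0.2731228   2.17073421 -0.24045835  0.53338152
  0.16360105] 34.039057149458635 [ 0.09717003 -0.46887851 -0.57308883]
```

carry_out --moves '[{"tx": 0.005, "ty": 0, "tz": 0.15, "twist": 0, "fingers": 0.4}, {"tx": 0.004, "ty": 0, "tz": 0.15, "twist": 0, "fingers": 0.4}, {"tx": 0, "ty": 0, "tz": 0, "twist": 0, "fingers": 0.4}]'

```text
clock: 3.22
eef_pos: [428.8, 66.0, 78.4]
tool_rot: [-3.136, -0.0, 1.683]
force: [-0.2, 0.2, -0.0]
width: 34.0
gripper_force: 0.0
```

```bash
python3 - <<'E'
from h import *
a=snap('scene');b=snap('top')
def c(im,u,v,w=33,h=50): return cv2.resize(im['color'][v-h:v+h,u-w:u+w],(396,600),interpolation=cv2.INTER_CUBIC)
cv2.imwrite('pics/c2.png',np.hstack([c(a,388,265),c(b,263,285)]))
s=ctrl.read_state();M=R.from_euler('xyz',s['tool_rot']).as_matrix()
tip=s['eef_pos']+M@[0,0,11]; print(tip, [(round((u-355)*6),round((v-215)*6)) for u,v in [proj(a,tip+M@[0,y,0]) for y in(-17,0,17)]],s['force'])
E
```

```text
[431.06680957  66.24560282  69.98516719] [(268, 313), (234, 327), (199, 342)] [-0.1842675   0.33366178  0.31157587]
```

View pics/c2.png

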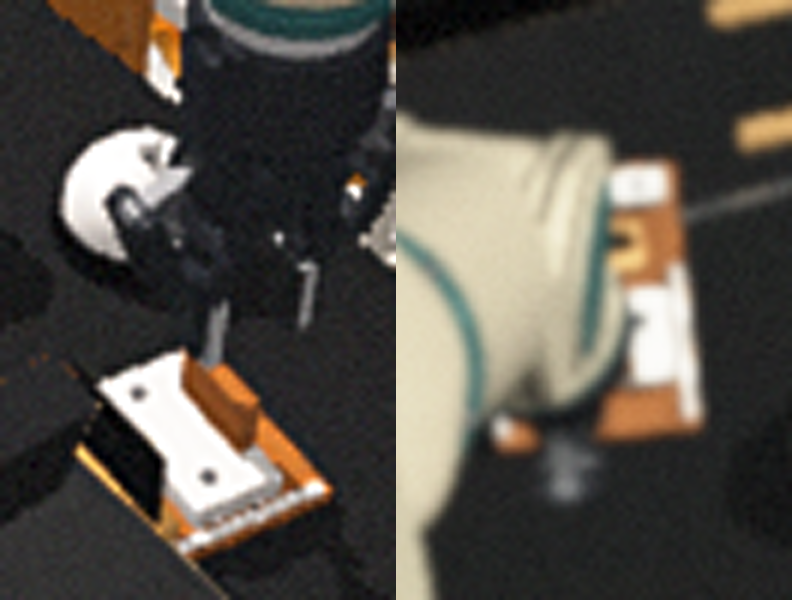

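The scene crop shows the fingertips at about (212,362) (far) and (303,325) (near), and the tab top running from (195,355) to (252,405). I'll check their relation numerically.

```bash
python3 - <<'E'
from h import *
s=ctrl.read_state();print(s['clock'],s['eef_pos'],s['tool_rot'],s['width'])
a=snap('scene')
s=ctrl.read_state();print(s['clock'],s['eef_pos'],s['tool_rot'])
M=R.from_euler('xyz',s['tool_rot']).as_matrix();tip=s['eef_pos']+M@[0,0,11]
T=lambda x,y:(355+x/6,215+y/6)
for h in(60,65,70,75): print(h,plane(a,*T(212,362),h).round(1),plane(a,*T(303,325),h).round(1))
print('tip',tip)
for n,p in(('top far -y',(192,352)),('top far +y',(240,418)),('near -y',(215,350)),('near +y',(262,400))): print(n,plane(a,*T(*p),50).round(1))
print('fixed jaw/slate top ends, z60',plane(a,*T(97,380),60),plane(a,*T(160,465),60))
E
```

```text
3.325 [431.06490512  66.24274513  80.98516665] [ 3.14139169e+00 -2.38907804e-04  1.68231715e+00] 34.325754256304386
3.375 [431.67068295  66.42067998  81.59492843] [ 3.13948786e+00 -2.62153027e-04  1.68223144e+00]
60 [442.8  71.9  60. ] [398.7  67.7  60. ]
65 [445.5  75.9  65. ] [401.7  71.7  65. ]
70 [448.3  79.8  70. ] [404.7  75.7  70. ]
75 [451.   83.8  75. ] [407.8  79.7  75. ]
tip [431.69337142  66.42612047  70.59495317]
top far -y [442.1  56.   50. ]
top far +y [441.7  95.1  50. ]
near -y [432.9  58.5  50. ]
near +y [428.9  89.9  50. ]
fixed jaw/slate top ends, z60 [489.83899301  63.23074754  60.        ] [487.65227154 112.39193183  60.        ]
```

carry_out --moves '[{"tx": 0, "ty": 0.017, "tz": 0, "twist": 0, "fingers": 0.5}, {"tx": 0, "ty": 0, "tz": 0.07, "twist": 0, "fingers": 0.5}, {"tx": 0, "ty": 0, "tz": 0.068, "twist": 0, "fingers": 0.5}, {"tx": 0, "ty": 0, "tz": 0, "twist": 0, "fingers": 0.5}, {"tx": 0, "ty": 0, "tz": 0, "twist": 0, "fingers": 0.5}]'

```text
clock: 4.0
eef_pos: [435.3, 68.0, 45.9]
tool_rot: [-3.139, -0.003, 1.682]
force: [0.6, 0.0, 0.4]
width: 42.6
gripper_force: 0.0
```

carry_out --moves '[{"tx": 0, "ty": 0, "tz": 0.01, "twist": 0, "fingers": 0.5}, {"tx": 0, "ty": 0, "tz": 0, "twist": 0, "fingers": 0.0}, {"tx": 0, "ty": 0, "tz": 0, "twist": 0, "fingers": 0.0}, {"tx": 0, "ty": 0, "tz": 0, "twist": 0, "fingers": 0.0}, {"tx": 0, "ty": 0, "tz": 0, "twist": 0, "fingers": 0.0}]'

```text
clock: 4.62
eef_pos: [434.9, 67.8, 42.7]
tool_rot: [-3.139, -0.004, 1.68]
force: [-0.1, 0.7, 5.2]
width: 8.6
gripper_force: 59.2
```

The tab is gripped, so I push along the holder's +x in small rows.

carry_out --moves '[{"tx": 0, "ty": 0.013, "tz": 0, "twist": 0, "fingers": 0}, {"tx": 0, "ty": 0.013, "tz": 0, "twist": 0, "fingers": 0}, {"tx": 0, "ty": 0.013, "tz": 0, "twist": 0, "fingers": 0}, {"tx": 0, "ty": 0.013, "tz": 0, "twist": 0, "fingers": 0}, {"tx": 0, "ty": 0, "tz": 0, "twist": 0, "fingers": 0}]'

```text
clock: 5.25
eef_pos: [450.1, 69.3, 42.7]
tool_rot: [-3.138, -0.004, 1.68]
force: [-2.1, -0.4, 6.4]
width: 8.8
gripper_force: 59.4
```

carry_out --moves '[{"tx": 0, "ty": 0.008, "tz": 0, "twist": 0, "fingers": 0}, {"tx": 0, "ty": 0, "tz": 0, "twist": 0, "fingers": 0}]'

```text
clock: 5.5
eef_pos: [452.1, 69.6, 42.7]
tool_rot: [-3.138, -0.004, 1.679]
force: [-1.7, 0.3, 7.3]
width: 8.7
gripper_force: 59.5
```

carry_out --moves '[{"tx": 0, "ty": 0.007, "tz": 0, "twist": 0, "fingers": 0}, {"tx": 0, "ty": 0, "tz": 0, "twist": 0, "fingers": 0}]'

```text
clock: 5.75
eef_pos: [454.1, 69.7, 42.6]
tool_rot: [-3.137, -0.004, 1.679]
force: [-2.2, -0.4, 8.3]
width: 9.0
gripper_force: 59.5
```

carry_out --moves '[{"tx": 0, "ty": 0.007, "tz": 0, "twist": 0, "fingers": 0}, {"tx": 0, "ty": 0, "tz": 0, "twist": 0, "fingers": 0}]'

```text
clock: 6.0
eef_pos: [454.2, 69.8, 42.6]
tool_rot: [-3.134, -0.004, 1.679]
force: [-6.1, -1.6, 11.0]
width: 8.2
gripper_force: 60.1
```

carry_out --moves '[{"tx": 0, "ty": 0.007, "tz": 0, "twist": 0, "fingers": 0}, {"tx": 0, "ty": 0, "tz": 0, "twist": 0, "fingers": 0}]'

```text
clock: 6.25
eef_pos: [454.2, 69.8, 42.6]
tool_rot: [-3.13, -0.005, 1.679]
force: [-8.8, -2.0, 15.2]
width: 9.0
gripper_force: 60.8
```

carry_out --moves '[{"tx": 0, "ty": 0.005, "tz": 0, "twist": 0, "fingers": 0}, {"tx": 0, "ty": 0, "tz": 0, "twist": 0, "fingers": 0}, {"tx": 0, "ty": 0, "tz": 0, "twist": 0, "fingers": 0.3}, {"tx": 0, "ty": -0.01, "tz": 0, "twist": 0, "fingers": 0.3}, {"tx": 0, "ty": 0, "tz": 0, "twist": 0, "fingers": 0.3}, {"tx": 0, "ty": 0, "tz": -0.1, "twist": 0, "fingers": 0.3}, {"tx": 0, "ty": 0, "tz": -0.15, "twist": 0, "fingers": 0.3}, {"tx": 0, "ty": 0, "tz": -0.15, "twist": 0, "fingers": 0.5}, {"tx": 0, "ty": 0, "tz": -0.15, "twist": 0, "fingers": 1}, {"tx": 0, "ty": 0, "tz": 0, "twist": 0, "fingers": 1}]'

```text
clock: 7.5
eef_pos: [460.1, 70.0, 209.6]
tool_rot: [3.139, -0.004, 1.681]
force: [-0.0, -0.5, 0.6]
width: 76.9
gripper_force: 0.0
```

```bash
python3 - <<'E'
from h import *
to([513,-263,210],1.54); s=ctrl.read_state(); print(s['qpos'],s['width'],s['force'])
E
```

```text
twist total 0.0449420136686606
now [460.1  70.  209.6] [ 3.139 -0.004  1.681] shift total [-1.123  0.053 -0.005]
[-0.63736074  0.47968564  0.611939    2.06544359 -0.42214497  0.71596998
  0.35587955] 76.85239604320176 [-0.00191089 -0.49620794  0.56111757]
```

carry_out --moves '[{"tx": -0.14, "ty": 0.007, "tz": 0, "twist": 0, "fingers": 1}, {"tx": -0.14, "ty": 0.007, "tz": 0, "twist": 0, "fingers": 1}, {"tx": -0.14, "ty": 0.007, "tz": 0, "twist": 0, "fingers": 1}, {"tx": -0.14, "ty": 0.007, "tz": 0, "twist": 0, "fingers": 1}, {"tx": -0.14, "ty": 0.007, "tz": 0, "twist": 0, "fingers": 1}, {"tx": -0.14, "ty": 0.007, "tz": 0, "twist": 0, "fingers": 1}, {"tx": -0.14, "ty": 0.007, "tz": 0, "twist": 0, "fingers": 1}, {"tx": -0.14, "ty": 0.007, "tz": 0, "twist": 0, "fingers": 1}, {"tx": 0, "ty": 0, "tz": 0, "twist": 0.045, "fingers": 1}, {"tx": 0, "ty": 0, "tz": 0, "twist": 0, "fingers": 1}]'

```text
clock: 8.75
eef_pos: [510.7, -262.3, 204.2]
tool_rot: [-3.135, -0.003, 1.54]
force: [0.4, 0.1, -0.4]
width: 85.1
gripper_force: 0.0
```

```bash
python3 - <<'E'
from h import *
to([512,-263,150],1.545); s=ctrl.read_state(); print(s['qpos'],s['width'],s['force'])
a=snap('scene');b=snap('top')
def c(im,u,v,w=33,h=50): return cv2.resize(im['color'][v-h:v+h,u-w:u+w],(396,600),interpolation=cv2.INTER_CUBIC)
cv2.imwrite('pics/c3.png',np.hstack([c(a,315,195),c(b,263,285)]))
E
```

```text
twist total -0.0016697866374654907
now [ 510.7 -262.3  204.2] [-3.135e+00 -3.000e-03  1.540e+00] shift total [-0.003  0.006  0.181]
[ 0.05659809  0.63671615  0.59293397  1.77960074 -0.44844904  0.87163796
  0.82505049] 85.09866971048137 [ 0.39430094  0.07523376 -0.43395451]
```

View pics/c3.png

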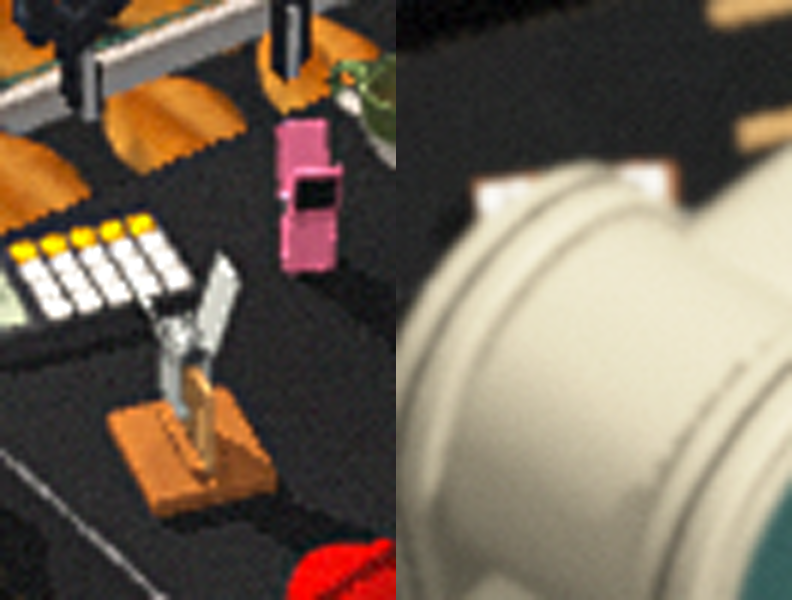

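The scene crop shows the open fingertips at (85,120) and (290,75), and the clip's handle tops at about (142,290) and (225,258). I'll compare these with the projections.

```bash
python3 - <<'E'
from h import *
a=snap('scene');s=ctrl.read_state();print(s['eef_pos'],s['width'])
f=lambda p:tuple(np.round((np.array(proj(a,p))-[282,145])*6))
M=R.from_euler('xyz',s['tool_rot']).as_matrix()
for o in(0,8,13): print('tips',[f(s['eef_pos']+M@[0,y,11-o]) for y in(-50,0,50)])
for y in(-250,-263,-276): print(y,[f([x,y,105]) for x in(487,511,535)])
print('strip',[f([510,y,62]) for y in(-227,-285)], [f([x,y,12]) for x in(478,542) for y in(-219,-293)])
E
```

```text
[ 511.31336473 -261.31606198  205.03610913] 85.3436637165812
tips [(np.float64(286.0), np.float64(89.0)), (np.float64(182.0), np.float64(111.0)), (np.float64(75.0), np.float64(134.0))]
tips [(np.float64(287.0), np.float64(73.0)), (np.float64(181.0), np.float64(96.0)), (np.float64(74.0), np.float64(118.0))]
tips [(np.float64(287.0), np.float64(64.0)), (np.float64(181.0), np.float64(86.0)), (np.float64(74.0), np.float64(109.0))]
-250 [(np.float64(242.0), np.float64(275.0)), (np.float64(194.0), np.float64(287.0)), (np.float64(145.0), np.float64(299.0))]
-263 [(np.float64(231.0), np.float64(260.0)), (np.float64(183.0), np.float64(271.0)), (np.float64(135.0), np.float64(283.0))]
-276 [(np.float64(221.0), np.float64(245.0)), (np.float64(173.0), np.float64(256.0)), (np.float64(125.0), np.float64(268.0))]
strip [(np.float64(215.0), np.float64(388.0)), (np.float64(170.0), np.float64(318.0))] [(np.float64(283.0), np.float64(463.0)), (np.float64(225.0), np.float64(375.0)), (np.float64(159.0), np.float64(496.0)), (np.float64(105.0), np.float64(405.0))]
```

carry_out --moves '[{"tx": 0, "ty": 0.003, "tz": 0.12, "twist": 0, "fingers": 1}, {"tx": 0, "ty": 0, "tz": 0.12, "twist": 0, "fingers": 1}, {"tx": 0, "ty": 0, "tz": 0.1, "twist": 0, "fingers": 1}, {"tx": 0, "ty": 0, "tz": 0.05, "twist": 0, "fingers": 1}, {"tx": 0, "ty": 0, "tz": 0, "twist": 0, "fingers": 1}, {"tx": 0, "ty": 0, "tz": 0, "twist": 0, "fingers": 1}]'

```text
clock: 9.65
eef_pos: [512.5, -262.5, 89.8]
tool_rot: [-3.139, -0.002, 1.54]
force: [0.7, -0.4, 0.4]
width: 85.6
gripper_force: 0.0
```

carry_out --moves '[{"tx": 0, "ty": 0, "tz": 0.006, "twist": 0, "fingers": 0.55}, {"tx": 0, "ty": 0, "tz": 0, "twist": 0, "fingers": 0.5}, {"tx": 0, "ty": 0, "tz": 0, "twist": 0, "fingers": 0.5}, {"tx": 0, "ty": 0, "tz": 0, "twist": 0, "fingers": 0.5}]'

```text
clock: 10.15
eef_pos: [512.3, -262.3, 87.9]
tool_rot: [-3.139, -0.002, 1.539]
force: [-0.0, 0.9, 6.2]
width: 42.8
gripper_force: 5.5
```

```bash
python3 - <<'E'
from h import *
s=ctrl.read_state(); print(s['eef_pos'],s['width'],s['force'],s['gripper_force'])
a=snap('scene')
cv2.imwrite('pics/c4.png',cv2.resize(a['color'][165:245,265:365],(800,640)[0:2],interpolation=cv2.INTER_CUBIC)[:600])
E
```

```text
[ 512.34833241 -262.33846031   87.94433337] 42.758199973179465 [-0.01124308  0.90859505  6.24181685] 5.48985464964062
```

View pics/c4.png

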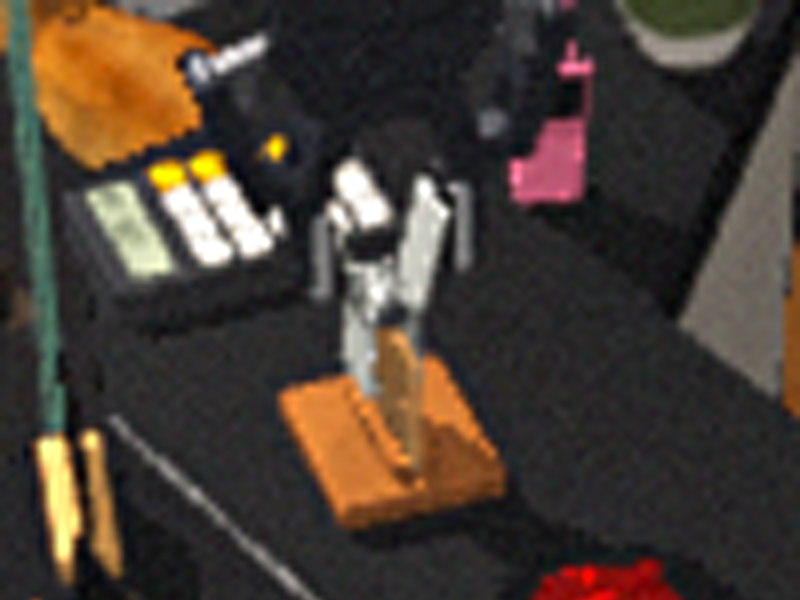

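The clip's handles sit between the two fingers at (322,255) and (462,225). The sideways force is about zero, so the grip is centred. I squeeze.

carry_out --moves '[{"tx": 0, "ty": 0, "tz": 0, "twist": 0, "fingers": 0.4}, {"tx": 0, "ty": 0, "tz": 0, "twist": 0, "fingers": 0.3}, {"tx": 0, "ty": 0, "tz": 0, "twist": 0, "fingers": 0.2}, {"tx": 0, "ty": 0, "tz": 0, "twist": 0, "fingers": 0}, {"tx": 0, "ty": 0, "tz": 0, "twist": 0, "fingers": 0}, {"tx": 0, "ty": 0, "tz": 0, "twist": 0, "fingers": 0}]'

```text
clock: 10.95
eef_pos: [513.5, -263.0, 89.1]
tool_rot: [-3.142, -0.001, 1.539]
force: [0.4, 0.9, 12.8]
width: 24.7
gripper_force: 58.7
```

carry_out --moves '[{"tx": 0, "ty": 0, "tz": -0.02, "twist": 0, "fingers": 0}, {"tx": 0, "ty": 0, "tz": -0.04, "twist": 0, "fingers": 0}, {"tx": 0, "ty": 0, "tz": -0.1, "twist": 0, "fingers": 0}, {"tx": 0, "ty": 0, "tz": -0.15, "twist": 0, "fingers": 0}, {"tx": 0, "ty": 0, "tz": -0.1, "twist": 0, "fingers": 0}, {"tx": 0, "ty": 0, "tz": 0, "twist": 0, "fingers": 0}]'

```text
clock: 11.7
eef_pos: [513.4, -263.3, 212.6]
tool_rot: [3.142, -0.0, 1.539]
force: [-0.2, -0.2, -0.8]
width: 24.8
gripper_force: 59.2
```

```bash
python3 - <<'E'
from h import *
a=snap('scene');b=snap('top');s=ctrl.read_state();print(s['eef_pos'],s['tool_rot'],s['width'],s['force'])
def c(im,u,v,w=33,h=50): return cv2.resize(im['color'][v-h:v+h,u-w:u+w],(396,600),interpolation=cv2.INTER_CUBIC)
cv2.imwrite('pics/c5.png',np.hstack([c(a,315,180),cv2.resize(a['color'][255:322,355:421],(400,406),interpolation=cv2.INTER_CUBIC)[:,:396] if 0 else np.vstack([cv2.resize(a['color'][263:313,355:421],(396,300),interpolation=cv2.INTER_CUBIC),cv2.resize(b['color'][260:310,230:296],(396,300),interpolation=cv2.INTER_CUBIC)])]))
E
```

```text
[ 511.99315408 -261.89392914  209.75624717] [-3.13680634 -0.00319934  1.53948122] 24.749540882915948 [ 0.21249053  0.10561332 -1.6351376 ]
```

View pics/c5.png

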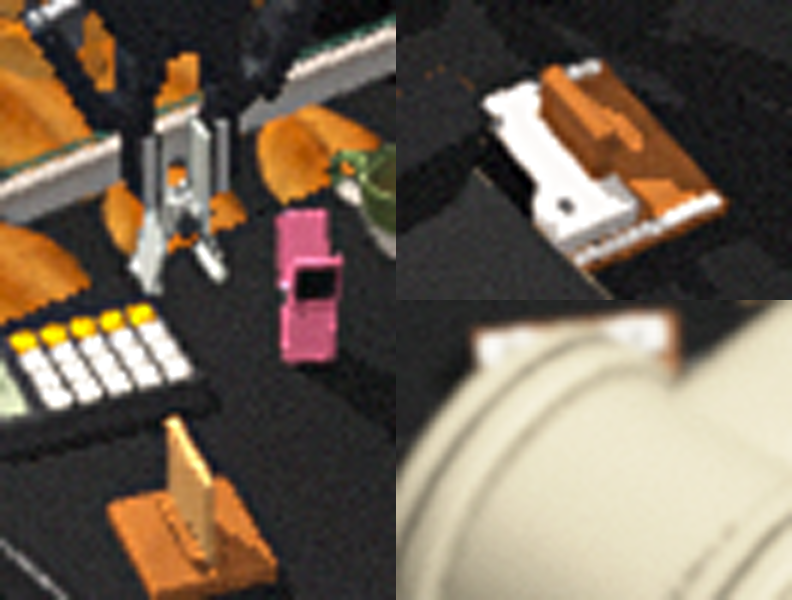

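The clip is held wide open, off the stand, and the stand is undisturbed. The jaw has been driven onto the card foot, but the till hides the card in the scene view and the arm hides it in the top view. I'll move the arm aside to the left and look from the top.

```bash
python3 - <<'E'
from h import *
s=ctrl.read_state(); s['tool_rot']=np.array([np.pi,0,1.681]); to([340,400,230],s=s)
E
```

```text
now [ 512.  -261.9  209.8] [3.142 0.    1.681] shift total [ 2.256 -0.327 -0.067]
```

carry_out --moves '[{"tx": 0, "ty": 0, "tz": -0.06, "twist": -0.045, "fingers": 0}, {"tx": 0.15, "ty": -0.022, "tz": 0, "twist": 0, "fingers": 0}, {"tx": 0.15, "ty": -0.022, "tz": 0, "twist": 0, "fingers": 0}, {"tx": 0.15, "ty": -0.022, "tz": 0, "twist": 0, "fingers": 0}, {"tx": 0.15, "ty": -0.022, "tz": 0, "twist": 0, "fingers": 0}, {"tx": 0.15, "ty": -0.022, "tz": 0, "twist": 0, "fingers": 0}, {"tx": 0.15, "ty": -0.022, "tz": 0, "twist": 0, "fingers": 0}, {"tx": 0.15, "ty": -0.022, "tz": 0, "twist": 0, "fingers": 0}, {"tx": 0.15, "ty": -0.022, "tz": 0, "twist": 0, "fingers": 0}, {"tx": 0.15, "ty": -0.022, "tz": 0, "twist": 0, "fingers": 0}, {"tx": 0.15, "ty": -0.022, "tz": 0, "twist": 0, "fingers": 0}, {"tx": 0.15, "ty": -0.022, "tz": 0, "twist": 0, "fingers": 0}]'

```text
clock: 13.3
eef_pos: [384.6, 222.6, 228.8]
tool_rot: [-3.136, -0.002, 1.681]
force: [1.4, 0.4, -0.7]
width: 24.6
gripper_force: 59.2
```

carry_out --moves '[{"tx": 0.15, "ty": -0.022, "tz": 0, "twist": 0, "fingers": 0}, {"tx": 0.15, "ty": -0.022, "tz": 0, "twist": 0, "fingers": 0}, {"tx": 0.15, "ty": -0.022, "tz": 0, "twist": 0, "fingers": 0}, {"tx": 0.15, "ty": -0.022, "tz": 0, "twist": 0, "fingers": 0}, {"tx": 0, "ty": 0, "tz": 0, "twist": 0, "fingers": 0}]'

```text
clock: 13.92
eef_pos: [337.3, 400.9, 228.6]
tool_rot: [-3.135, -0.002, 1.688]
force: [-0.7, -0.8, -1.2]
width: 24.6
gripper_force: 59.2
```

```bash
python3 - <<'E'
from h import *
b=snap('top');s=ctrl.read_state();print(s['eef_pos'],s['tool_rot'],s['width'],s['force'])
cv2.imwrite('pics/c6.png',cv2.resize(b['color'][253:318,220:300],(800,650),interpolation=cv2.INTER_CUBIC)[:600])
E
```

```text
[338.47673384 398.27264464 228.84181614] [-3.13567983e+00 -6.89058558e-04  1.68411276e+00] 24.76228377503271 [ 0.0648692  -1.4455278  -1.04493538]
```

View pics/c6.png

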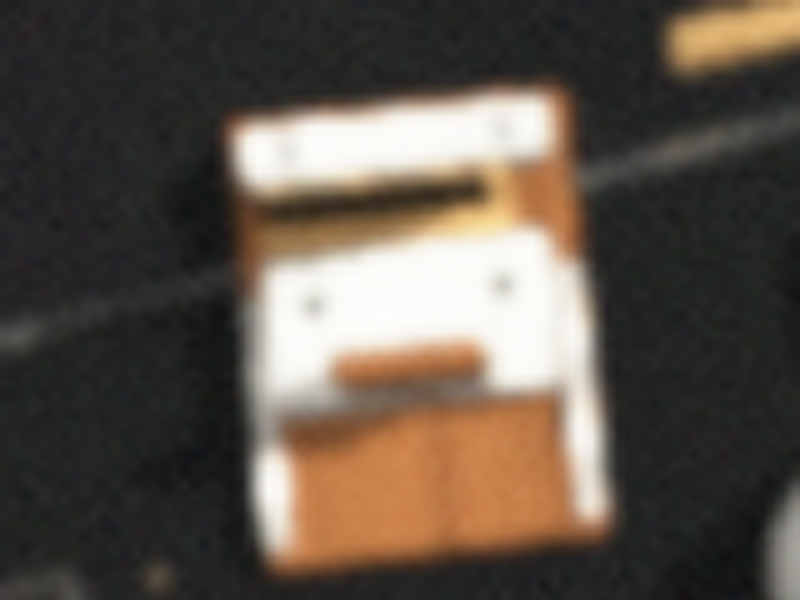

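The top crop shows the foot pinched flush between both jaws. The slate top runs from (262,212) to (485,187), the foot from x=258 to 515, and the tab from (333,370) to (487,355).

```bash
python3 - <<'E'
from h import *
b=snap('top'); P=lambda x,y,z:plane(b,220+x/10-.45,253+y/10-.45,z)
l,r=P(260,212,60),P(487,188,60);print('slate',l,r,(l+r)/2,np.linalg.norm(l-r))
l,r=P(257,235,21),P(517,205,21);print('foot',l,r,(l+r)/2,np.linalg.norm(l-r))
l,r=P(333,362,50),P(487,350,50);print('tab',l,r,(l+r)/2,np.linalg.norm(l-r))
l,r=P(232,120,22),P(556,92,22);print('fixed jaw far edge',l,r,np.arctan2(-(l-r)[0],(l-r)[1]))
l,r=P(275,570,8),P(610,535,8);print('bed near',l,r,(l+r)/2,np.arctan2(-(l-r)[0],(l-r)[1]))
E
```

```text
slate [493.23692393 106.50708847  60.        ] [498.97677295  45.5348581   60.        ] [496.10684844  76.02097328  60.        ] 61.24180551937285
foot [492.90829712 112.36822577  21.        ] [500.33817278  40.82362704  21.        ] [496.62323495  76.59592641  21.        ] 71.92935881429871
tab [453.74578446  87.64259641  50.        ] [456.46602219  46.21950344  50.        ] [455.10590332  66.93104993  50.        ] 41.51231533408105
fixed jaw far edge [524.92479862 119.56350444  22.        ] [531.61741768  30.09116061  22.        ] 0.07466193864403908
bed near [401.97782933 107.92450033   8.        ] [410.41847487  16.01254884   8.        ] [406.1981521   61.96852458   8.        ] 0.09157717488716073
```

```bash
python3 - <<'E'
from h import *
a=snap('scene')
f=lambda p:tuple(np.round((np.array(proj(a,p))-[282,130])*6))
for h in(51,55,59): print(h,[f([512.7+x,-262.6+y,211-h]) for x in(-13,13) for y in(-13,13)])
s=ctrl.read_state();print(s['tool_rot']); s['tool_rot']=np.array([np.pi,0,1.666]); to([495.5,76,180],s=s)
E
```

```text
51 [(np.float64(195.0), np.float64(243.0)), (np.float64(216.0), np.float64(273.0)), (np.float64(142.0), np.float64(255.0)), (np.float64(162.0), np.float64(286.0))]
55 [(np.float64(195.0), np.float64(250.0)), (np.float64(216.0), np.float64(280.0)), (np.float64(142.0), np.float64(263.0)), (np.float64(162.0), np.float64(293.0))]
59 [(np.float64(195.0), np.float64(258.0)), (np.float64(216.0), np.float64(288.0)), (np.float64(142.0), np.float64(270.0)), (np.float64(163.0), np.float64(300.0))]
[-3.13630536e+00 -6.99561005e-04  1.67956490e+00]
now [339.8 396.1 229.5] [3.142 0.    1.666] shift total [-1.111  0.415  0.165]
```

carry_out --moves '[{"tx": 0, "ty": 0, "tz": 0, "twist": 0.0045, "fingers": 0}, {"tx": -0.111, "ty": 0.0415, "tz": 0.01, "twist": 0, "fingers": 0}, {"tx": -0.111, "ty": 0.0415, "tz": 0.01, "twist": 0, "fingers": 0}, {"tx": -0.111, "ty": 0.0415, "tz": 0.01, "twist": 0, "fingers": 0}, {"tx": -0.111, "ty": 0.0415, "tz": 0.01, "twist": 0, "fingers": 0}, {"tx": -0.111, "ty": 0.0415, "tz": 0.01, "twist": 0, "fingers": 0}, {"tx": -0.111, "ty": 0.0415, "tz": 0.01, "twist": 0, "fingers": 0}, {"tx": -0.111, "ty": 0.0415, "tz": 0.01, "twist": 0, "fingers": 0}, {"tx": -0.111, "ty": 0.0415, "tz": 0.01, "twist": 0, "fingers": 0}, {"tx": -0.111, "ty": 0.0415, "tz": 0.01, "twist": 0, "fingers": 0}, {"tx": -0.111, "ty": 0.0415, "tz": 0.01, "twist": 0, "fingers": 0}, {"tx": 0, "ty": 0, "tz": 0, "twist": 0, "fingers": 0}]'

```text
clock: 15.58
eef_pos: [496.5, 73.8, 199.2]
tool_rot: [-3.139, -0.001, 1.659]
force: [0.9, 0.5, -0.4]
width: 24.5
gripper_force: 59.2
```

carry_out --moves '[{"tx": 0, "ty": 0, "tz": 0, "twist": 0, "fingers": 0}, {"tx": 0, "ty": 0, "tz": 0, "twist": 0, "fingers": 0}]'

```text
clock: 15.82
eef_pos: [495.1, 79.0, 198.9]
tool_rot: [-3.137, -0.004, 1.668]
force: [-0.1, 0.2, -1.7]
width: 24.8
gripper_force: 59.2
```

```bash
python3 - <<'E'
from h import *
to([495.5,76,135],1.666)
E
```

```text
twist total 0.0005073729009790241
now [495.1  79.  198.9] [-3.137 -0.004  1.668] shift total [-0.011  0.001  0.213]
```

carry_out --moves '[{"tx": 0, "ty": 0, "tz": 0.1, "twist": 0, "fingers": 0}, {"tx": 0, "ty": 0, "tz": 0.1, "twist": 0, "fingers": 0}, {"tx": 0, "ty": 0, "tz": 0, "twist": 0, "fingers": 0}, {"tx": 0, "ty": 0, "tz": 0, "twist": 0, "fingers": 0}, {"tx": 0, "ty": 0, "tz": 0, "twist": 0, "fingers": 0}, {"tx": 0, "ty": 0, "tz": 0, "twist": 0, "fingers": 0}]'

```text
clock: 16.58
eef_pos: [495.9, 78.5, 139.7]
tool_rot: [-3.139, -0.003, 1.667]
force: [-0.8, 0.1, -0.5]
width: 24.2
gripper_force: 59.2
```

```bash
python3 - <<'E'
from h import *
to([495.5,76,105],1.666)
a=snap('scene');cv2.imwrite('pics/c7.png',cv2.resize(a['color'][225:305,340:440],(800,640),interpolation=cv2.INTER_CUBIC)[:600])
E
```

```text
twist total 0.0002308485286751548
now [495.9  78.5 139.7] [-3.139e+00 -3.000e-03  1.667e+00] shift total [-0.009 -0.002  0.116]
```

View pics/c7.png

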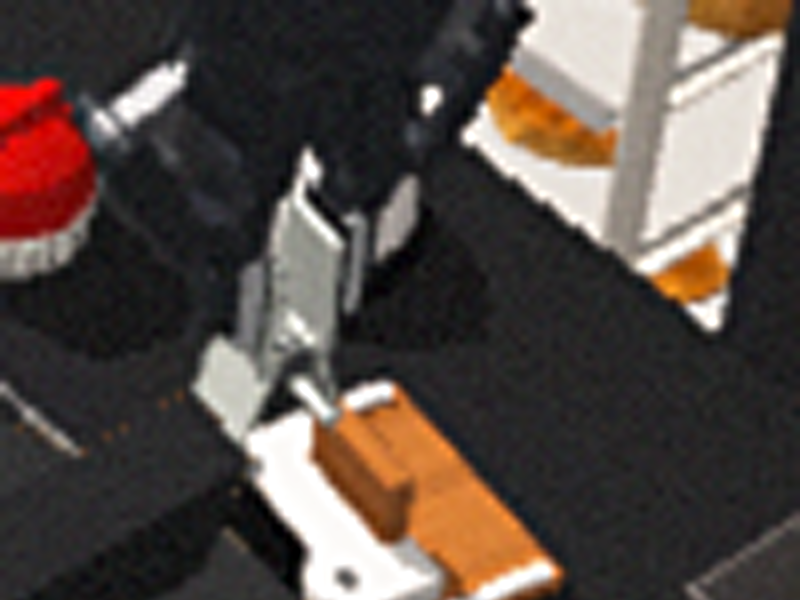

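The scene crop shows the clip wide open above the card area, with its jaws at (240,430) and (325,410) and the handles parallel. I make the small y correction and descend.

carry_out --moves '[{"tx": -0.009, "ty": -0.001, "tz": 0, "twist": 0, "fingers": 0}, {"tx": 0, "ty": 0, "tz": 0, "twist": 0, "fingers": 0}, {"tx": 0, "ty": 0, "tz": 0.03, "twist": 0, "fingers": 0}, {"tx": 0, "ty": 0, "tz": 0.03, "twist": 0, "fingers": 0}, {"tx": 0, "ty": 0, "tz": 0.03, "twist": 0, "fingers": 0}, {"tx": 0, "ty": 0, "tz": 0.024, "twist": 0, "fingers": 0}, {"tx": 0, "ty": 0, "tz": 0, "twist": 0, "fingers": 0}, {"tx": 0, "ty": 0, "tz": 0, "twist": 0, "fingers": 0}, {"tx": 0, "ty": 0, "tz": 0, "twist": 0, "fingers": 0}, {"tx": 0, "ty": 0, "tz": 0, "twist": 0, "fingers": 0}]'

```text
clock: 17.88
eef_pos: [495.3, 75.7, 104.9]
tool_rot: [-3.138, -0.003, 1.667]
force: [0.3, 0.1, -0.6]
width: 24.7
gripper_force: 59.2
```

```bash
python3 - <<'E'
from h import *
to([495.5,76,105],1.666);s=ctrl.read_state();print(s['force'],s['width'])
a=snap('scene');cv2.imwrite('pics/c8.png',cv2.resize(a['color'][235:315,340:440],(800,640),interpolation=cv2.INTER_CUBIC)[:600])
f=lambda p:tuple(np.round((np.array(proj(a,p))-[340,235])*8))
for h in(51,55,59): print(h,[f(s['eef_pos']+[x,y,-h]) for x in(-13,13) for y in(-13,13)])
E
```

```text
twist total 0.00016477347092042064
now [495.3  75.7 104.9] [-3.138e+00 -3.000e-03  1.667e+00] shift total [ 0.001  0.001 -0.   ]
[ 0.32323525  0.13036994 -0.56777381] 24.741769452246846
51 [(np.float64(270.0), np.float64(352.0)), (np.float64(310.0), np.float64(412.0)), (np.float64(192.0), np.float64(377.0)), (np.float64(231.0), np.float64(437.0))]
55 [(np.float64(268.0), np.float64(361.0)), (np.float64(309.0), np.float64(421.0)), (np.float64(191.0), np.float64(386.0)), (np.float64(230.0), np.float64(446.0))]
59 [(np.float64(267.0), np.float64(370.0)), (np.float64(308.0), np.float64(430.0)), (np.float64(190.0), np.float64(395.0)), (np.float64(229.0), np.float64(455.0))]
```

View pics/c8.png

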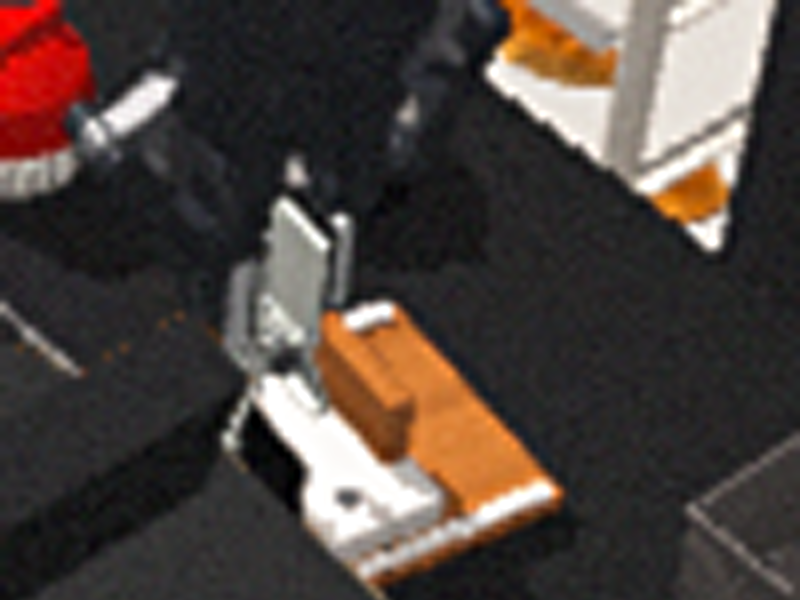

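The final crop shows jaw b's tip at (232,445) and jaw a's at (318,410), with the dark slate between them. The tips match a height of about 50 mm, the force is zero and the clip is at its stop. I hand in.

```bash
python3 -c "
from cell import job; print(job.finish_job())"
```

```text
the job is handed in; nothing more can be done
None
```

The job is handed in, at about 18 s of the 54 s: the jaw is home on the card foot, and the clip is held wide open over the middle of the card's top edge, its tips about 10 mm below the edge and no contact force measured.

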